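# Couple the ring-support head onto the sprung ball post and latch it

## Robot

A 7-joint arm with a two-finger parallel gripper is mounted at the origin on the work surface. World frame = base frame: x ahead of the robot, y to its left, z up, the work surface at z = 0. Lengths are in m, angles in rad, forces in N, time in s.
With the tool pointing down it reaches from about 0.35 to 0.9 m from the base axis. Payload 7.2 kg.
Tool frame: the origin (TCP) lies at the very end of the fingers, on their centre line; the grasp point (between the pads) lies 19 mm behind it; z points along the fingers, y is the line along which they close (so a half turn about z gives the same grasp; the last joint's range is limited). The gripper opens to 85 mm and grips with 20 to 120 N. Pads are 22 mm wide; open, the fingers measure 114 mm over their backs; the gripper's body (76 mm by 85 mm) begins 54 mm behind the grasp point. The pads swing forward as they close: fully open they stand 13 mm farther back than shut.
Start: joints at [-1.181, 0.411, -0.013, 1.596, 0.006, 1.134, -0.082], TCP at [0.276, 0.561, 0.231] pointing down, gripper open.
Joint ranges: [-2.95, 2.95], [-0.29, 1.99], [-1.47, 1.44], [0.14, 2.54], [-1.03, 4.17], [0.13, 1.85], [-2.86, 2.86]. Speed limits (rad/s): [2.39, 2.39, 3.01, 3.01, 3.14, 3.14, 3.14].

## Interface

Orientations are given as [roll, pitch, yaw] about the fixed x, y, z axes, in that order (R = Rz(yaw) Ry(pitch) Rx(roll)).
In Python, from plant import ctrl gives the robot as it stands.
- The arm moves only by the shell command python3 -m inch 'ROWS' [FORCE]. ROWS is a JSON object of lists of equal length, an entry for each row: "offset": the shift along the tool's x, y, z in cm, a list of three; "turn": the turn, a rotation vector about the tool's x, y, z in degrees, a list of three; "claw": the closure, from -1 (fully open) to 1 (shut), so that 0 is half open. A call has 1 to 5 rows; each row shifts and turns the commanded pose from where the row before left it, along the tool's axes as they then stand; what a row does not reach is not made up. A row lasts 1/12 s, in which the tool goes at most 41.7 mm and 7.16 degrees, less where a joint would pass 70% of its speed; a pose out of reach is approached as far as the arm can. A call with a gripper value outside its range is refused whole. The fingers move at their own pace and stop on an object; FORCE is the grip in N (left out, the last holds). Time passes only in rows, so rows that do not move let the fingers close. It gives the time, the measured TCP pose, the force, the opening and the grip force at its end, in the units of the state.
- ctrl.sense(): the state, without advancing time (a new reading comes with each control period).
- ctrl.camera(name): name is "scene" or "top" or "wrist"; returns a dict with "frame" (420x560x3 uint8, red, green, blue), "fovy" (degrees; the focal length in pixels is half the picture's height over the tangent of half this angle, whatever the lens; pixels are square), "cx", "cy" (the principal point, pixels), "T" (4x4, takes a point from camera to world coordinates). Camera axes: x right, y down, z forward; pixel columns grow to the right and rows downward; lengths in m; the calibration is good to about 2 mm. The wrist camera is an equidistant fisheye: a pixel r from the principal point sees the ray r / f radians off the axis. A picture is of the moment at which its call begins. There is no depth.
- ctrl.sign_off(): hands the job in; it is judged then, once.
The state is a dict: "time": time; "q": joint angles; "joint_velocities": joint speeds; "joint_efforts": joint torques, N m; "position": TCP position; "ee_rot": TCP orientation; "force": force on the tool from outside, world axes, zero at the start; "wrist_torque": the same for the moment, N m; "opening": finger opening in m; "grip_force": force on a finger pad.
Only numpy, scipy, OpenCV 4.12 (cv2) and the standard library are available. Lean on these libraries where they do the work, as an engineer would, in place of code of your own. Each camera call takes 0.05 s, during which the arm holds its last target. There are 200 camera calls.

## Task

Pick up the blue ring-support head by its black stem, lower its socket onto the steel ball of the stand with the ring over the white dish, and press it down against its stiff liner until its foot is flush on the shoulder. Only then press its red latch lever all the way down and leave it locked. Be gentle: never load the sprung post or the lever with more than 30 N, and do not knock anything else about.

Things in the scene. Friction and masses are not known exactly. Their poses are not given: they have to be found in the camera images.
- head_stem (a point): Loose blue ring-support head, 0.5 to 0.7 kg: centre of its black upright grip stem (26 mm along x, 18 mm along y, 50 mm tall), which stands on the socket's axis. Head axes: z up along the socket, x towards the steel ring, -x towards the red latch lever. Below the stem is the socket housing, 52 mm wide, its top 25 mm below this point.
- head_foot (a point): Centre of the underside of the head's round foot (96 mm wide, 8 mm thick), 80 mm below head_stem; same axes. The socket opens downward here: a mouth 41 mm wide and 8 mm deep, then a 33 mm bore. A white friction liner in its roof meets the ball first, 8 mm before home; it slides up at about 15 N and stays where pushed. The head's weight alone does not push it in.
- head_ring (a point): Centre of the head's steel ring (68 mm outer diameter, 8 mm thick), 100 mm out along the head's +x and 40 mm above the foot's underside.
- ball (a point): Centre of the stand's steel ball (30 mm diameter), 25 mm above the shoulder. Axes are the stand's: z up, x towards the white dish.
- shoulder (a point): Centre of the top face of the aluminium shoulder disc (100 mm wide) below the ball, 52 mm above the bench unloaded. The head's foot lies flush on it when home. Ball and shoulder are one post on a spring under a black bellows: it sinks straight down 0.7 mm per newton once past a preload that is set anew each time (0 to 10 N, unseen). The fixed grey base plate (215 x 110 x 12 mm) reaches 65 mm behind the ball axis and 150 mm ahead.
- dish (a point): Centre of the rim of the shallow white dish (84 mm wide) on the stand's base plate, 100 mm from the ball axis along the stand's +x, 23 mm above the bench.
- latch (a joint): Red latch lever on the head, rad: 0 = up (46 degrees), 0.8 = fully down and locked, its arm level. It is stiff (about 5 N at the pad) and stays where it is left. Its hook closes under the ball, and only if the head is fully seated; closed early, it blocks the ball.
- latch_pad (a point): Centre of the top face of the lever's red pad (26 mm wide, 20 mm long), where to press. The lever's hinge is 32 mm from the socket axis towards the head's -x and 33 mm above the foot's underside; the pad is 42 mm farther out and, when fully down, 6.5 mm higher than the hinge. Use its position only.
- beaker_small: Small empty glass beaker, 48 mm wide, 60 mm tall; origin at the centre of its underside. Leave alone.
- weight: Brass calibration weight, 30 mm wide, 38 mm tall; origin under its centre. Leave alone.
- beaker_big: Big empty glass beaker, 90 mm wide, 120 mm tall; origin under its centre. Leave alone.
- jar: Amber jar with white cap, 56 mm wide, 75 mm tall; origin under its centre. Leave alone.
- wash_bottle: White wash bottle with red cap, 72 mm wide, 170 mm tall; origin under its centre. Leave alone.
- cylinder: Glass measuring cylinder, foot 60 mm wide, 170 mm tall; origin under its centre. Leave alone.
There are look-alikes about, which are no part of the job. Leave any orange or yellow look-alike of the part that bears head_stem alone.

How it is judged:
By the outcome, as a careful person would: the job done as asked, in the order asked, and still so for the second after the job is handed in, with the robot touching nothing.
It also fails if it takes over 72 s, if anything falls off the work surface, if the arm or the gripper's body presses on something with over 40 N, if the wrist force passes 120 N, or if a joint passes its speed limit or range.

## Working session

There is one attempt and no reset: what is moved stays moved. The work goes in short steps, Python scripts to look and compute and a shell command to move; the robot and the scene stay as the last step left them, time stands still between calls to the robot, and variables do not carry over. Pictures are saved under pics/ and viewed, at most 10 in all, crops included, and the job is handed in when it is done.

```bash
ls; mkdir -p pics
python3 - <<'E'
from plant import ctrl
import cv2,numpy as np
s=ctrl.sense();print({k:np.round(v,3).tolist() for k,v in s.items()})
for n in("scene","top","wrist"):
    c=ctrl.camera(n);cv2.imwrite(f'pics/{n}0.png',c['frame'][...,::-1]);print(n,c['fovy'],c['cx'],c['cy'],np.round(c['T'],3).tolist())
a=cv2.imread('pics/scene0.png');b=cv2.imread('pics/top0.png')
E
```

```text
pics
{'time': 0.0, 'q': [-1.181, 0.412, -0.013, 1.597, 0.006, 1.134, -0.082], 'joint_velocities': [-0.001, -0.0, -0.0, 0.002, -0.001, -0.001, -0.0], 'joint_efforts': [-0.001, -60.063, 0.682, -29.941, 0.014, 0.01, 0.0], 'position': [0.276, 0.56, 0.23], 'ee_rot': [-3.14, 0.0, 2.684], 'force': [-1.204, 0.139, -0.432], 'wrist_torque': [0.038, -0.024, 0.04], 'grip_force': 0.0, 'opening': 0.086}
scene 56.70003404760176 277.603239739682 207.34395684103373 [[0.781, 0.452, -0.432, 1.011], [0.625, -0.567, 0.536, -0.527], [-0.002, -0.688, -0.725, 0.793], [0.0, 0.0, 0.0, 1.0]]
top 54.982928099166436 277.25761751929014 209.9815789605966 [[0.013, -0.993, 0.115, 0.436], [-1.0, -0.012, 0.008, 0.012], [-0.007, -0.116, -0.993, 1.363], [0.0, 0.0, 0.0, 1.0]]
wrist 65.70646984690485 279.8983986259172 211.47407626221627 [[0.443, 0.85, 0.285, 0.203], [0.897, -0.419, -0.142, 0.596], [-0.001, 0.318, -0.948, 0.375], [0.0, 0.0, 0.0, 1.0]]
```

View pics/scene0.png

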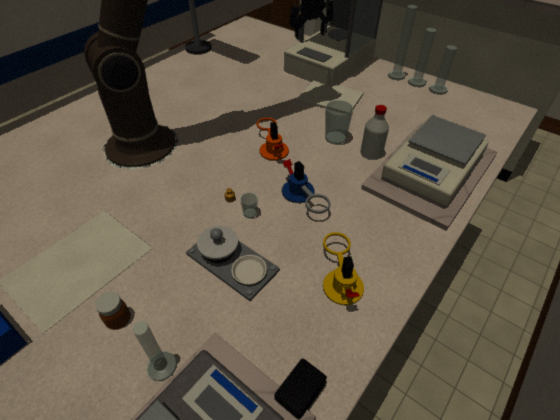

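View pics/top0.png

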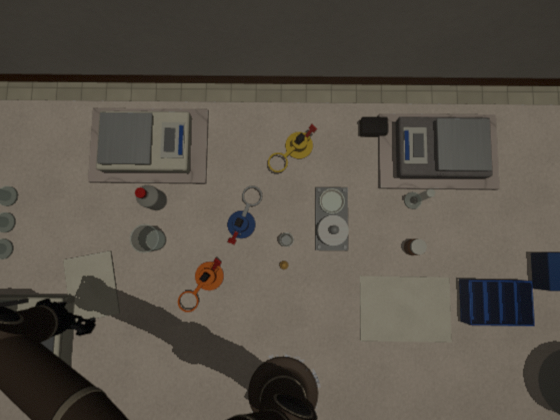

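Scene: the candidates for the head are blue (298,187 scene; 240,224 top), orange (274,148; 209,275) and yellow (344,283; 299,145). I choose the blue one. The stand's ball is at (217,234) scene and (333,230) top; the dish is at (249,270) scene and (331,201) top. Now one close crop of both views.

```bash
cat > h.py <<'E'
import numpy as np,cv2
from plant import ctrl
def ray(c,u,v):
    f=c['frame'].shape[0]/2/np.tan(np.radians(c['fovy']/2))
    x,y=u-c['cx'],v-c['cy']
    if c.get('fish'):
        r=np.hypot(x,y);t=r/f;d=np.array([x/r*np.sin(t),y/r*np.sin(t),np.cos(t)])
    else: d=np.array([x/f,y/f,1.])
    d=c['T'][:3,:3]@d;return np.array(c['T'])[:3,3],d/np.linalg.norm(d)
def plane(c,u,v,z):
    o,d=ray(c,u,v);return o+d*(z-o[2])/d[2]
def tri(*obs):
    A=np.zeros((3,3));b=np.zeros(3);P=[]
    for c,u,v in obs:
        o,d=ray(c,u,v);M=np.eye(3)-np.outer(d,d);A+=M;b+=M@o;P.append((M,o))
    x=np.linalg.solve(A,b);return x,max(np.linalg.norm(M@(x-o)) for M,o in P)
def cam(n):
    c=ctrl.camera(n);c=dict(c);c['T']=np.array(c['T']);c['fish']=n=='wrist';return c
E
python3 - <<'E'
import cv2,numpy as np
from h import *
a=cv2.imread('pics/scene0.png');b=cv2.imread('pics/top0.png')
z=lambda i,x,y:cv2.resize(i[y:y+100,x:x+133],(400,300),interpolation=cv2.INTER_CUBIC)
# crops: scene head (250,130), scene stand(165,210); top head(185,165), top stand(270,170)
o=np.vstack([np.hstack([z(a,240,140),z(a,165,210)]),np.hstack([z(b,185,165),z(b,265,165)])])
cv2.imwrite('pics/c1.png',cv2.convertScaleAbs(o,alpha=1.6))
E
```

```text
(no output)
```

View pics/c1.png

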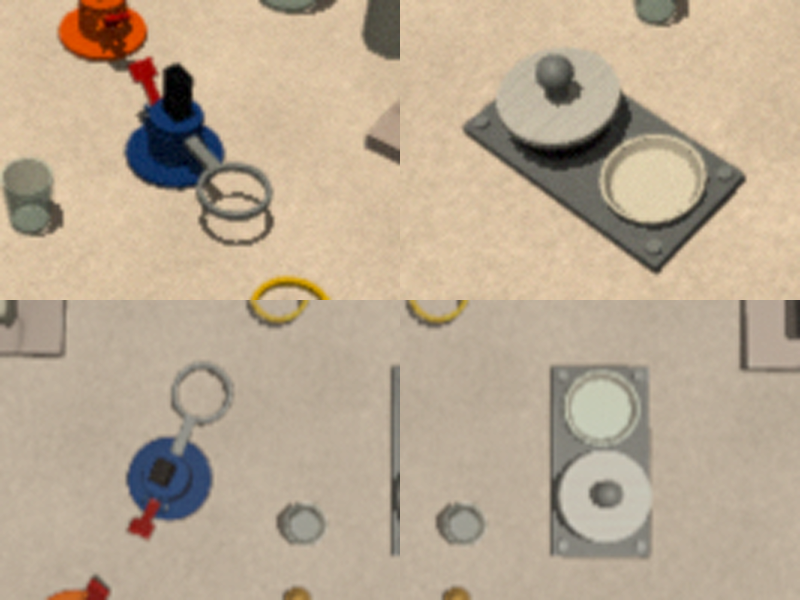

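The crops confirm the choice: blue foot, black stem (scene 299,171; top 239,222), red lever up, and a steel ring (scene 318,203; top 252,196). The ball is at scene 216,234 and top 333.5,230.

Run:
```python
from h import *
S,T=cam('scene'),cam('top')
r={}
for n,s,t in [('stem',(299.2,170.6),(238.9,222.3)),('ring',(317.8,203.3),(252.2,196.3)),('ball',(216.2,234),(333.5,229.7)),('dish',(249.1,270),(331.8,200.9)),('pad',(287.5,163.3),(232.5,240.5))]:
    p,e=tri((S,*s),(T,*t));r[n]=p;print(n,p.round(4),round(e,4))
hsv=cv2.cvtColor(T['frame'],cv2.COLOR_RGB2HSV)
m=cv2.inRange(hsv,(105,120,30),(125,255,255));n,l,st,ce=cv2.connectedComponentsWithStats(m)
for i in range(1,n):
    if st[i,4]>60:print(st[i],ce[i],plane(T,*(ce[i]),.008))
for a,b in(('stem','ring'),('ball','dish')):
    d=r[b]-r[a];print(a,np.hypot(*d[:2]),np.degrees(np.arctan2(d[1],d[0])))
for n in('ball','dish','stem'):print(n,plane(T,*{'ball':(333.5,229.7),'dish':(331.8,200.9),'stem':(238.9,222.3)}[n],{'ball':.077,'dish':.023,'stem':.105}[n]))
```

```text
stem [0.5447 0.146  0.0793] 0.001
ring [0.6359 0.1085 0.0378] 0.0017
ball [ 0.5243 -0.1571  0.0754] 0.0
dish [ 0.6254 -0.1586  0.0191] 0.0006
pad [0.4873 0.1672 0.0615] 0.0013
[179 126   4  28  86] [180.29069767 139.36046512] [0.83498862 0.36237901 0.008     ]
[405 131   4  29  84] [406.5       144.8452381] [ 0.82426538 -0.41755464  0.008     ]
[228 212  26  26 376] [241.19946809 224.28457447] [0.54328675 0.14473339 0.008     ]
[548 253  12  37 422] [553.78199052 270.51658768] [ 0.40301197 -0.89352337  0.008     ]
[ 468  280   66   46 1219] [498.85561936 301.21575062] [ 0.30079642 -0.70751395  0.008     ]
stem 0.09859667276989113 -22.30493804790883
ball 0.10113510153082057 -0.8650700285102034
ball [ 0.52421203 -0.15685337  0.077     ]
dish [ 0.62444435 -0.15855492  0.023     ]
stem [0.54172445 0.14261617 0.105     ]
```

```bash
python3 -m inch '{"offset":[[-1.5,-0.9,0],[-2.7,-1.6,0],[-2.7,-1.6,0],[-2.7,-1.6,0],[-2.7,-1.6,0]],"turn":[[0,0,0],[0,0,0],[0,0,0],[0,0,0],[0,0,0]],"claw":[-1,-1,-1,-1,-1]}'
python3 -m inch '{"offset":[[-2.7,-1.6,0],[-2.7,-1.6,0],[-2.7,-1.6,0],[-2.7,-1.6,0],[-2.7,-1.6,0]],"turn":[[0,0,0],[0,0,0],[0,0,0],[0,0,0],[0,0,0]],"claw":[-1,-1,-1,-1,-1]}'
python3 -m inch '{"offset":[[-2.7,-1.6,0],[-2.7,-1.6,0],[-2.7,-1.6,0],[-2.7,-1.6,0],[-2.7,-1.6,0]],"turn":[[0,0,0],[0,0,0],[0,0,0],[0,0,0],[0,0,0]],"claw":[-1,-1,-1,-1,-1]}'
python3 -m inch '{"offset":[[-1.6,-0.9,0],[-0.6,-0.5,0],[0,0,0],[0,0,0]],"turn":[[0,0,0],[0,0,-4],[0,0,0],[0,0,0]],"claw":[-1,-1,-1,-1]}'
python3 - <<'E'
from h import *
c=cam('wrist');print(c['T'].round(3).tolist());cv2.imwrite('pics/w1.png',cv2.convertScaleAbs(c['frame'][...,::-1],alpha=1.4))
E
```

```text
time: 0.67
position: [0.3553, 0.4387, 0.2312]
ee_rot: [-3.141, 0.0, 2.684]
force: [0.6, 0.5, -0.3]
opening: 0.0859
grip_force: 0.0
time: 1.08
position: [0.4408, 0.3071, 0.2314]
ee_rot: [3.141, 0.0, 2.683]
force: [0.5, -0.2, 0.4]
opening: 0.0857
grip_force: 0.0
time: 1.5
position: [0.5263, 0.1756, 0.2314]
ee_rot: [3.142, 0.0, 2.683]
force: [0.2, -0.1, -0.2]
opening: 0.0852
grip_force: 0.0
time: 1.83
position: [0.5392, 0.155, 0.2312]
ee_rot: [3.142, -0.0, 2.751]
force: [-0.1, 0.2, 0.1]
opening: 0.0853
grip_force: 0.0
[[0.382, 0.876, 0.294, 0.464], [0.924, -0.362, -0.122, 0.185], [-0.0, 0.318, -0.948, 0.376], [0.0, 0.0, 0.0, 1.0]]
```

View pics/w1.png

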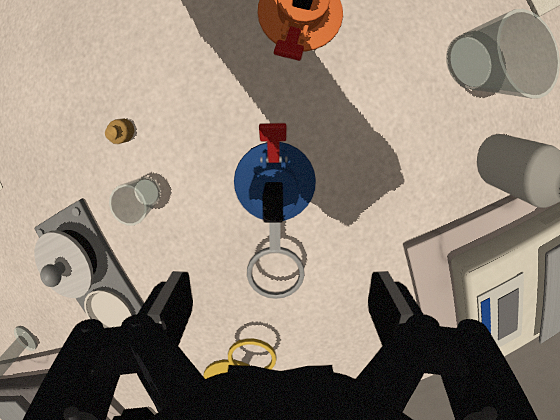

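The wrist view shows the blue head nearly aligned with the tool: stem (274,206), foot (275,182), ring (276,271), lever pad (273,131).

Run:
```python
from h import *
c=cam('wrist');T=cam('top')
h=cv2.cvtColor(c['frame'],cv2.COLOR_RGB2HSV)
m=cv2.inRange(h,(100,100,20),(130,255,255));m[:100]=0;m[240:]=0;m[:,:200]=0;m[:,350:]=0
p=cv2.findNonZero(m);hull=cv2.convexHull(p);e=cv2.fitEllipse(hull);print(e)
q=np.array([plane(c,*v[0],.008)[:2] for v in hull]);(x,y),r=cv2.minEnclosingCircle(q.astype(np.float32));print('foot',x,y,r)
k=cv2.inRange(h,(0,0,0),(180,255,32));k[:150]=0;k[240:]=0;k[:,:255]=0;k[:,295:]=0
print('stem box',cv2.boundingRect(k), [ (r,np.flatnonzero(k[r]).min(),np.flatnonzero(k[r]).max()) for r in range(180,226,5) if k[r].any()])
s=plane(c,274,206,.105);print('stem top',s);rg=plane(c,276,271,.044);print('ring',rg)
print('tri stem?',tri((c,274,206),(T,238.9,222.3)),'ring',tri((c,276,271),(T,252.2,196.3)))
for a in((x,y),s):d=rg[:2]-np.array(a[:2]);print(np.hypot(*d),np.degrees(np.arctan2(d[1],d[0])))
```

```text
((273.5050048828125, 181.81631469726562), (78.9349365234375, 80.9565658569336), 94.42364501953125)
foot 0.5420677065849304 0.14544175565242767 0.04773871228098869
stem box (255, 150, 40, 73) [(180, np.int64(293), np.int64(294)), (185, np.int64(263), np.int64(281)), (190, np.int64(262), np.int64(282)), (195, np.int64(261), np.int64(281)), (200, np.int64(262), np.int64(281)), (205, np.int64(262), np.int64(287)), (210, np.int64(262), np.int64(281)), (215, np.int64(262), np.int64(281)), (220, np.int64(263), np.int64(283))]
stem top [0.54060943 0.14866264 0.105     ]
ring [0.63175633 0.11181972 0.044     ]
tri stem? (array([0.54432914, 0.14536544, 0.08779323]), np.float64(0.001495239462950424)) ring (array([0.63594048, 0.10868337, 0.03403448]), np.float64(0.0012437549701128728))
0.09578356007871289 -20.549775415644692
0.09831153519354444 -22.009285168033497
```

```bash
python3 -m inch '{"offset":[[-0.67,-0.75,1],[0,0,2.5],[0,0,3],[0,0,3],[0,0,3]],"turn":[[0,0,0],[0,0,0],[0,0,0],[0,0,0],[0,0,0]],"claw":[-1,-1,-1,-0.6,-0.2]}'
python3 -m inch '{"offset":[[0,0,2],[0,0,1.5],[0,0,0.7],[0,0,0],[0,0,0]],"turn":[[0,0,0],[0,0,0],[0,0,0],[0,0,0],[0,0,0]],"claw":[0,0,0,0,0]}'
python3 - <<'E'
from h import *
c=cam('wrist');print(ctrl.sense()['force']);cv2.imwrite('pics/w2.png',cv2.convertScaleAbs(c['frame'][...,::-1],alpha=1.4))
E
```

```text
time: 2.4
position: [0.5424, 0.146, 0.1047]
ee_rot: [3.141, 0.001, 2.754]
force: [0.3, -0.3, -0.4]
opening: 0.064
grip_force: 0.0
time: 2.82
position: [0.5427, 0.1461, 0.0643]
ee_rot: [-3.141, -0.0, 2.754]
force: [0.7, 0.3, 1.1]
opening: 0.0428
grip_force: 0.0
[ 0.72032251 -0.49823935  1.00267559]
```

View pics/w2.png

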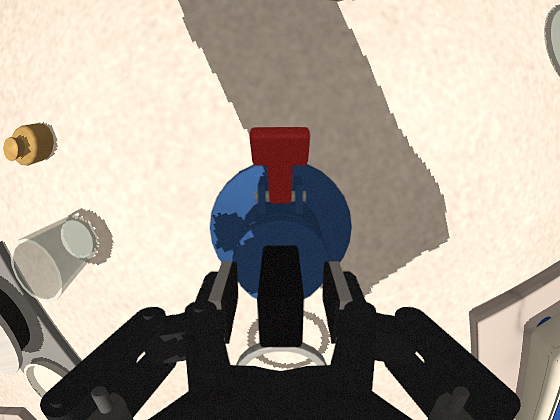

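The stem (280,295) is centred between the fingers. I'll close and lift.

```bash
python3 -m inch '{"offset":[[0,0,0],[0,0,0],[0,0,0],[0,0,0],[0,0,0]],"turn":[[0,0,0],[0,0,0],[0,0,0],[0,0,0],[0,0,0]],"claw":[0.4,0.6,0.8,1,1]}' 80
python3 -m inch '{"offset":[[0,0,0],[0,0,0],[0,0,0],[0,0,0],[0,0,-0.3]],"turn":[[0,0,0],[0,0,0],[0,0,0],[0,0,0],[0,0,0]],"claw":[1,1,1,1,1]}' 80
python3 -m inch '{"offset":[[0,0,-1],[0,0,-2],[0,0,-2],[0,0,0],[0,0,0]],"turn":[[0,0,0],[0,0,0],[0,0,0],[0,0,0],[0,0,0]],"claw":[1,1,1,1,1]}' 80
```

```text
time: 3.28
position: [0.5433, 0.1462, 0.0655]
ee_rot: [3.14, 0.001, 2.754]
force: [-2.1, -0.4, 5.9]
opening: 0.0169
grip_force: 78.6
time: 3.7
position: [0.5423, 0.1461, 0.0673]
ee_rot: [-3.141, -0.0, 2.754]
force: [0.3, 0.3, -6.1]
opening: 0.0172
grip_force: 78.0
time: 4.12
position: [0.5432, 0.1464, 0.1181]
ee_rot: [3.14, 0.002, 2.754]
force: [0.3, 0.7, -6.9]
opening: 0.0169
grip_force: 78.7
```

```bash
python3 -m inch '{"offset":[[0,0,-1.5],[0,0,-2.5],[-0.3,-0.9,-2.5],[-0.6,-1.8,-1.7],[-0.8,-2.4,-1]],"turn":[[0,0,0],[0,0,0],[0,0,0],[0,0,0],[0,0,0]],"claw":[1,1,1,1,1]}' 80
python3 -m inch '{"offset":[[-0.8,-2.4,0],[-0.8,-2.4,0],[-0.8,-2.4,0],[-0.8,-2.4,0],[-0.8,-2.4,0]],"turn":[[0,0,0],[0,0,0],[0,0,0],[0,0,0],[0,0,0]],"claw":[1,1,1,1,1]}' 80
python3 -m inch '{"offset":[[-0.8,-2.4,0],[-0.8,-2.4,0],[-0.8,-2.4,0],[-0.8,-2.4,0],[-0.5,-1.5,0]],"turn":[[0,0,0],[0,0,0],[0,0,0],[0,0,0],[0,0,0]],"claw":[1,1,1,1,1]}' 80
python3 -m inch '{"offset":[[-0.3,-0.6,0],[0,0,0],[0,0,0],[0,0,0],[0,0,0]],"turn":[[0,0,-3],[0,0,-6],[0,0,-6],[0,0,-4],[0,0,-2]],"claw":[1,1,1,1,1]}' 80
python3 -m inch '{"offset":[[0,0,0],[0,0,0]],"turn":[[0,0,0],[0,0,0]],"claw":[1,1]}' 80
python3 - <<'E'
from h import *
S,T,W=cam('scene'),cam('top'),cam('wrist')
z=lambda c,x,y,w=200,h=150:cv2.convertScaleAbs(cv2.resize(c['frame'][y:y+h,x:x+w,::-1],(400,300),interpolation=cv2.INTER_CUBIC),alpha=1.5)
o=np.vstack([np.hstack([z(S,130,130),z(T,230,140)]),np.hstack([z(W,0,0,560,420),z(W,180,150)])])
cv2.imwrite('pics/c2.png',o)
E
```

```text
time: 4.53
position: [0.5392, 0.0943, 0.2098]
ee_rot: [3.14, 0.0, 2.757]
force: [1.0, -0.6, -5.3]
opening: 0.0168
grip_force: 79.0
time: 4.95
position: [0.5295, -0.0347, 0.2076]
ee_rot: [-3.141, -0.002, 2.754]
force: [0.3, 0.2, -5.5]
opening: 0.0171
grip_force: 79.2
time: 5.37
position: [0.5214, -0.1534, 0.2077]
ee_rot: [-3.14, -0.002, 2.751]
force: [-0.2, 0.2, -5.5]
opening: 0.0173
grip_force: 79.0
time: 5.78
position: [0.5225, -0.1569, 0.2074]
ee_rot: [3.141, -0.003, 3.124]
force: [-0.1, 0.0, -5.5]
opening: 0.0174
grip_force: 79.0
time: 5.95
position: [0.5228, -0.1569, 0.208]
ee_rot: [3.141, -0.002, 3.119]
force: [-0.2, 0.1, -5.4]
opening: 0.017
grip_force: 79.0
```

View pics/c2.png

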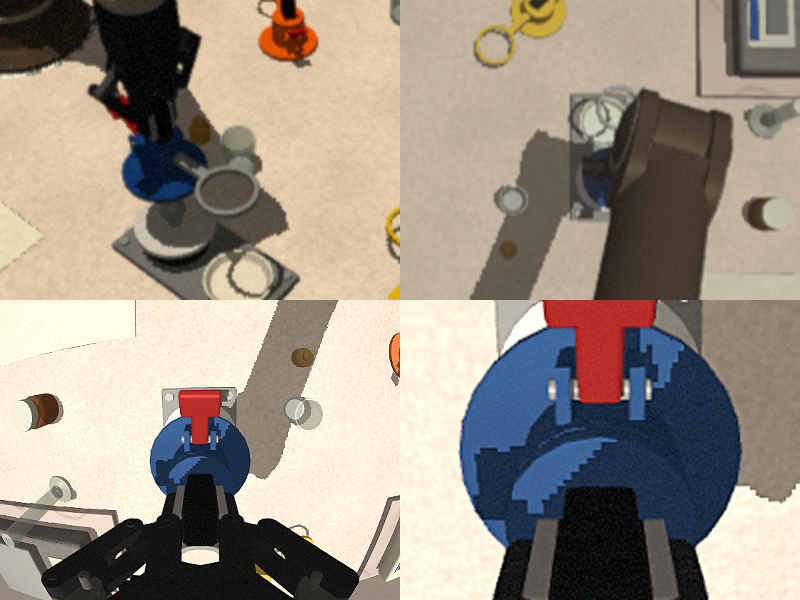

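The head hangs straight: the lever points to -x and the ring is over the dish side. Next I'll measure foot and shoulder circles in the same camera, so the calibration error cancels.

```bash
cat > m.py <<'E'
from h import *
from scipy.optimize import least_squares
def circ(P,R):
    P=np.array(P);f=least_squares(lambda x:np.hypot(*(P-x).T)-R,P.mean(0),loss='soft_l1',f_scale=.0007)
    return f.x.round(4),round(float(np.sqrt(np.mean(f.fun**2))),5)
def cont(m,x0,y0,x1,y1):
    k=np.zeros_like(m);k[y0:y1,x0:x1]=m[y0:y1,x0:x1]
    c=max(cv2.findContours(k,cv2.RETR_EXTERNAL,cv2.CHAIN_APPROX_NONE)[0],key=cv2.contourArea);return cv2.convexHull(c)[:,0]
E
python3 - <<'E'
from m import *
for n,bf,bs in(('scene',(278,160,320,206),(195,222,240,262)),('top',(224,205,258,242),(312,211,354,249))):
    c=cam(n);c['frame']=cv2.imread(f'pics/{n}0.png')[...,::-1].copy()
    h=cv2.cvtColor(c['frame'],cv2.COLOR_RGB2HSV)
    b=cont(cv2.inRange(h,(100,110,20),(130,255,255)),*bf)
    # scene: lower part of hull only (housing occludes the far edge)
    if n=='scene': b=[p for p in b if p[1]>182]
    f=circ([plane(c,*p,.008)[:2] for p in b],.048)
    g=c['frame'].min(2)[bs[1]:bs[3],bs[0]:bs[2]];t,_=cv2.threshold(g.copy(),0,255,cv2.THRESH_OTSU)
    s=cont((c['frame'].min(2)>t).astype(np.uint8),*bs)
    if n=='scene': s=[p for p in s if 240<p[1]]+[p for p in s if p[1]<240 and abs(p[0]-217)>9]
    s=circ([plane(c,*p,.052)[:2] for p in s],.05)
    print(n,'foot',f,len(b),'shoulder',s,t,'diff',s[0]-f[0])
c=cam('wrist');h=cv2.cvtColor(c['frame'],cv2.COLOR_RGB2HSV);z=ctrl.sense()['position'];print(z)
b=cont(cv2.inRange(h,(100,90,15),(130,255,255)),150,100,420,300);b=[p for p in b if p[1]<250]
print('foot now',circ([plane(c,*p,z[2]-.064+.008)[:2] for p in b],.048))
E
```

```text
scene foot (array([0.5455, 0.1442]), 0.00225) 12 shoulder (array([ 0.5247, -0.1583]), 0.01324) 68.0 diff [-0.0208 -0.3025]
top foot (array([0.5476, 0.1432]), 0.00448) 21 shoulder (array([ 0.5252, -0.1599]), 0.01788) 89.0 diff [-0.0224 -0.3031]
[ 0.52350714 -0.15702725  0.20913488]
foot now (array([ 0.5228, -0.1582]), 0.00065)
```

Run:
```python
from m import *
out=[]
for n,bb in(('scene',(150,190,300,310)),('top',(300,175,365,260))):
    c=cam(n);c['frame']=cv2.imread(f'pics/{n}0.png')[...,::-1].copy()
    x0,y0,x1,y1=bb;g=cv2.resize(c['frame'][y0:y1,x0:x1].max(2),None,fx=6,fy=6,interpolation=cv2.INTER_CUBIC)
    out.append(cv2.resize(g,(400,int(g.shape[0]*400/g.shape[1]))))
    # ball: dark blob around the guess
    u,v=((216.2,234) if n=='scene' else (333.5,229.7))
    to=lambda p:((p[0]+.5)/6-.5+x0,(p[1]+.5)/6-.5+y0)
    gu,gv=(u-x0+.5)*6-.5,(v-y0+.5)*6-.5
    b=cv2.GaussianBlur(g,(0,0),3)
    for t in(90,105,120):
        k=(b<t).astype(np.uint8);k=cv2.morphologyEx(k,cv2.MORPH_OPEN,np.ones((19,19)))
        _,l,st,ce=cv2.connectedComponentsWithStats(k);i=l[int(gv),int(gu)]
        print(n,t,'blob' ,st[i]/6+np.array([x0,y0,0,0,0]),to(ce[i]))
    for x,y in((u,v),):
        r=c['frame'].max(2);print(r[int(v),int(u)-12:int(u)+13],r[int(v)-14:int(v)+15,int(u)])
        r=c['frame'].max(2);print(r[int(v)+5,int(u)-35:int(u)+35]);print(r[int(v)-26:int(v)+45,int(u)+10])
```

```text
scene 90 blob [ 210.33333333  228.66666667   14.83333333   16.33333333 1111.33333333] (np.float64(217.1095030993801), np.float64(236.36917616476705))
scene 105 blob [ 209.83333333  228.           15.83333333   17.33333333 1272.16666667] (np.float64(217.06935892397047), np.float64(236.2140377309053))
scene 120 blob [ 203.          227.           24.83333333   19.66666667 1939.        ] (np.float64(216.06872099020114), np.float64(235.99769354191736))
[121 115 117 117 119 116  76  64  71  72  77  80  78  73  67  56  52  43
  55 108 119 119 121 120 120] [135 137 134 134 135 130 124 115  93  77  79  83  85  85  78  70  60  54
  44  36  32  31  33  41  67 112 122 121 119]
[135 135 134 133 132 130 133 134 132 133 131 137 144 139 136 134 129 125
 120 119 118 119 121 123 121 118 117 118 118 118 113  86  49  34  31  36
  30  28  27  31  43  49  47  48  78 110 119 120 119 120 119 121 120 123
 118 124 121 116 137 141 139 136 134 137 134 137 132 132 133 133]
[142 140 142 135 134 138 139 140 140 139 141 137 134 136 138 136 137 133
 127 118 118 123 119 120 120 119 121 120 121 121 118 110 116 117 12
[... 672 characters left out ...]
24 124] [108 124 124 123 123 124 123 125 124 114  87  65  71  77  83  81  76  69
  65 102 124 125 124 124 124 124 123 123 125]
[117 117 116 118 119 119 119 119 118 119 119 120 118 118 120 121 110  53
  44  50  85 124 125 124 124 124 124 125 124 124 124 123 119 103 100 102
 102 106 113 123 124 124 124 123 124 123 124 124 125 119 110 116 116 116
 116 114 115 116 116 117 117 116 116 116 118 118 117 117 116 117]
[ 91 101 106 100  88  82  80  80  81  83  81  82  80  82  83  91 109 121
 125 124 125 124 123 123 124 124 123 123 124 124 124 123 123 125 124 124
 125 122 113  96  85  81  79  79  82  83  85  94 108 115 118 119 118 117
 116 116 115 116 115 116 116 116 116 114 115 116 114 114 115 116 115]
```

```bash
python3 -m inch '{"offset":[[-0.15,-0.1,1],[0,0,1.5],[0,0,1.5],[0,0,0.5],[0,0,0]],"turn":[[0,0,0],[0,0,0],[0,0,0],[0,0,0],[0,0,0]],"claw":[1,1,1,1,1]}' 80
python3 -m inch '{"offset":[[0,0,0],[0,0,0]],"turn":[[0,0,0],[0,0,0]],"claw":[1,1]}' 80
python3 - <<'E'
from m import *
S,T,W=cam('scene'),cam('top'),cam('wrist')
print('ball tri',tri((S,216.2,234.4),(T,333.9,229.3)),plane(S,216.2,234.4,.077),plane(T,333.9,229.3,.077))
p=np.array(ctrl.sense()['position']);print(p);zf=p[2]-.064
def foot(c,b,skip):
    cc=c['T'][:2,3];P=[]
    for q in b:
        m=plane(c,*q,zf+.004)[:2]-p[:2]; d=(cc-p[:2])/np.linalg.norm(cc-p[:2])
        s=m@d
        if abs(s)<.012 or skip(q): continue
        P.append(plane(c,*q,zf if s>0 else zf+.008)[:2])
    return circ(P,.048),len(P)
h=cv2.cvtColor(S['frame'],cv2.COLOR_RGB2HSV)
ms=cv2.inRange(h,(100,110,15),(130,255,255));b=cont(ms,170,180,260,270);print(cv2.boundingRect(b.reshape(-1,1,2)))
r0=b[:,1].max()
print('scene foot',foot(S,b,lambda q:q[1]<r0-18))
h=cv2.cvtColor(W['frame'],cv2.COLOR_RGB2HSV)
bw=cont(cv2.inRange(h,(100,90,15),(130,255,255)),150,100,420,300)
print('wrist foot',foot(W,bw,lambda q:q[1]>250))
z=lambda c,x,y,w=133,h=100:cv2.convertScaleAbs(cv2.resize(c['frame'][y:y+h,x:x+w,::-1],(400,300),interpolation=cv2.INTER_CUBIC),alpha=1.5)
cv2.imwrite('pics/c3.png',np.hstack([z(S,160,180),z(W,0,0,560,420)]))
E
```

```text
time: 6.77
position: [0.5239, -0.1579, 0.1624]
ee_rot: [3.141, -0.003, 3.12]
force: [0.6, 0.2, -5.0]
opening: 0.0171
grip_force: 78.7
time: 6.93
position: [0.5256, -0.1584, 0.1649]
ee_rot: [-3.141, 0.001, 3.12]
force: [0.9, 1.0, -5.9]
opening: 0.0172
grip_force: 78.7
ball tri (array([ 0.52556103, -0.15827768,  0.0760117 ]), np.float64(2.0164776555185212e-05)) [ 0.5262161  -0.15880134  0.077     ] [ 0.52550516 -0.15813128  0.077     ]
[ 0.52551298 -0.15828286  0.16504439]
(195, 208, 40, 36)
scene foot ((array([ 0.5251, -0.1575]), 0.0011), 7)
wrist foot ((array([ 0.5255, -0.1596]), 0.0004), 20)
```

View pics/c3.png

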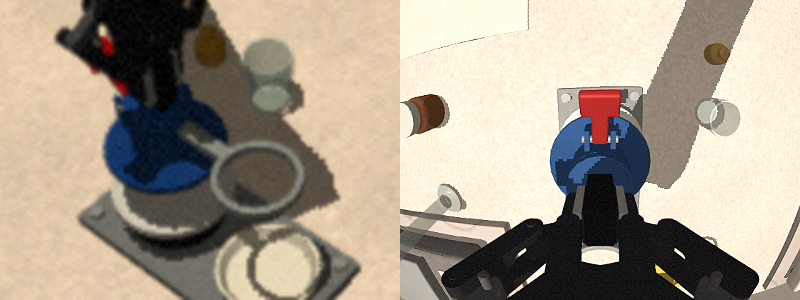

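The crop shows the foot (scene px ~215,226) centred above the shoulder, with the ring beside the dish side. The tool and the ball agree within about 1 mm, so I'll lower in steps and watch the force.

```bash
python3 -m inch '{"offset":[[0,0,0.4],[0,0,0.4],[0,0,0.4],[0,0,0.2],[0,0,0]],"turn":[[0,0,-1],[0,0,0],[0,0,0],[0,0,0],[0,0,0]],"claw":[1,1,1,1,1]}' 80
python3 -m inch '{"offset":[[0,0,0.1],[0,0,0.1],[0,0,0.1],[0,0,0.1],[0,0,0]],"turn":[[0,0,0],[0,0,0],[0,0,0],[0,0,0],[0,0,0]],"claw":[1,1,1,1,1]}' 80
```

```text
time: 7.5
position: [0.5245, -0.158, 0.1495]
ee_rot: [3.141, -0.001, 3.138]
force: [0.0, 0.5, -6.5]
opening: 0.0172
grip_force: 78.9
time: 7.92
position: [0.525, -0.1581, 0.1461]
ee_rot: [3.142, -0.0, 3.138]
force: [0.2, -0.0, -5.8]
opening: 0.0171
grip_force: 78.9
```

```bash
python3 -m inch '{"offset":[[0,0,0.1],[0,0,0.1],[0,0,0.1],[0,0,0.1],[0,0,0]],"turn":[[0,0,0],[0,0,0],[0,0,0],[0,0,0],[0,0,0]],"claw":[1,1,1,1,1]}' 80
python3 -m inch '{"offset":[[0,0,0.1],[0,0,0.1],[0,0,0.1],[0,0,0.1],[0,0,0]],"turn":[[0,0,0],[0,0,0],[0,0,0],[0,0,0],[0,0,0]],"claw":[1,1,1,1,1]}' 80
```

```text
time: 8.33
position: [0.5249, -0.1581, 0.142]
ee_rot: [3.142, -0.0, 3.138]
force: [0.2, 0.1, -7.0]
opening: 0.0168
grip_force: 78.9
time: 8.75
position: [0.5249, -0.1581, 0.138]
ee_rot: [3.142, -0.0, 3.138]
force: [0.7, -0.2, -6.0]
opening: 0.0174
grip_force: 78.9
```

```bash
python3 -m inch '{"offset":[[0,0,0.2],[0,0,0.2],[0,0,0.2],[0,0,0.2],[0,0,0]],"turn":[[0,0,0],[0,0,0],[0,0,0],[0,0,0],[0,0,0]],"claw":[1,1,1,1,1]}' 80
python3 -m inch '{"offset":[[0,0,0.2],[0,0,0.2],[0,0,0.1],[0,0,0],[0,0,0]],"turn":[[0,0,0],[0,0,0],[0,0,0],[0,0,0],[0,0,0]],"claw":[1,1,1,1,1]}' 80
python3 -m inch '{"offset":[[0,0,0.1],[0,0,0.1],[0,0,0.1],[0,0,0],[0,0,0]],"turn":[[0,0,0],[0,0,0],[0,0,0],[0,0,0],[0,0,0]],"claw":[1,1,1,1,1]}' 80
```

```text
time: 9.17
position: [0.5247, -0.1581, 0.1297]
ee_rot: [3.141, -0.001, 3.138]
force: [-0.5, 0.1, -5.7]
opening: 0.0172
grip_force: 78.9
time: 9.58
position: [0.5251, -0.1582, 0.1254]
ee_rot: [3.142, 0.0, 3.138]
force: [-0.1, 0.1, -3.8]
opening: 0.0172
grip_force: 79.2
time: 10.0
position: [0.5252, -0.1582, 0.1229]
ee_rot: [3.141, 0.001, 3.138]
force: [-2.7, 0.2, 5.6]
opening: 0.017
grip_force: 80.4
```

```bash
python3 -m inch '{"offset":[[0,0,0.1],[0,0,0.1],[0,0,0],[0,0,0]],"turn":[[0,0,0],[0,0,0],[0,0,0],[0,0,0]],"claw":[1,1,1,1]}' 80
python3 -m inch '{"offset":[[0,0,0.1],[0,0,0.1],[0,0,0],[0,0,0]],"turn":[[0,0,0],[0,0,0],[0,0,0],[0,0,0]],"claw":[1,1,1,1]}' 80
```

```text
time: 10.33
position: [0.5252, -0.1582, 0.1211]
ee_rot: [3.141, 0.001, 3.137]
force: [-3.7, 1.5, 8.5]
opening: 0.0173
grip_force: 80.8
time: 10.67
position: [0.5253, -0.1582, 0.1193]
ee_rot: [3.141, 0.001, 3.137]
force: [-4.1, 1.4, 8.6]
opening: 0.0172
grip_force: 80.9
```

```bash
python3 -m inch '{"offset":[[0.05,0.02,0.1],[0,0,0.1],[0,0,0],[0,0,0]],"turn":[[0,0,0],[0,0,0],[0,0,0],[0,0,0]],"claw":[1,1,1,1]}' 80
python3 -m inch '{"offset":[[0,0,0.1],[0,0,0.1],[0,0,0],[0,0,0]],"turn":[[0,0,0],[0,0,0],[0,0,0],[0,0,0]],"claw":[1,1,1,1]}' 80
```

```text
time: 11.0
position: [0.5252, -0.1582, 0.1175]
ee_rot: [-3.141, 0.002, 3.137]
force: [-3.5, 1.3, 8.6]
opening: 0.0169
grip_force: 81.0
time: 11.33
position: [0.5252, -0.1582, 0.1154]
ee_rot: [-3.141, 0.002, 3.137]
force: [-3.4, 0.8, 8.7]
opening: 0.0173
grip_force: 81.1
```

```bash
python3 -m inch '{"offset":[[0.03,0,0.1],[0,0,0.1],[0,0,0],[0,0,0]],"turn":[[0,0,0],[0,0,0],[0,0,0],[0,0,0]],"claw":[1,1,1,1]}' 80
python3 -m inch '{"offset":[[0,0,0.1],[0,0,0.05],[0,0,0],[0,0,0]],"turn":[[0,0,0],[0,0,0],[0,0,0],[0,0,0]],"claw":[1,1,1,1]}' 80
python3 -c "
from plant import ctrl;s=ctrl.sense();print(s['force'],s['wrist_torque'])"
```

```text
time: 11.67
position: [0.5251, -0.1582, 0.1135]
ee_rot: [-3.141, 0.002, 3.138]
force: [-3.0, 1.0, 9.5]
opening: 0.0171
grip_force: 81.1
time: 12.0
position: [0.5251, -0.1582, 0.1122]
ee_rot: [-3.141, 0.002, 3.137]
force: [-2.6, 1.1, 10.2]
opening: 0.0171
grip_force: 81.1
[-2.57151953  1.1407282  10.16070932] [0.21158942 0.91568498 0.05872133]
```

```bash
python3 -m inch '{"offset":[[0,0,0.1],[0,0,0.1],[0,0,0],[0,0,0]],"turn":[[0,0,0],[0,0,0],[0,0,0],[0,0,0]],"claw":[1,1,1,1]}' 80
python3 -m inch '{"offset":[[0,0,0.1],[0,0,0.1],[0,0,0],[0,0,0]],"turn":[[0,0,0],[0,0,0],[0,0,0],[0,0,0]],"claw":[1,1,1,1]}' 80
python3 -c "
from m import *
s=ctrl.sense();print(s['force'],s['wrist_torque'])
S=cam('scene');z=lambda c,x,y,w=100,h=75:cv2.convertScaleAbs(cv2.resize(c['frame'][y:y+h,x:x+w,::-1],(800,600),interpolation=cv2.INTER_CUBIC),alpha=1.8)
cv2.imwrite('pics/c4.png',z(S,175,205))"
```

```text
time: 12.33
position: [0.5252, -0.1582, 0.1104]
ee_rot: [-3.141, 0.002, 3.137]
force: [-4.3, 0.4, 13.0]
opening: 0.0172
grip_force: 81.5
time: 12.67
position: [0.5252, -0.1583, 0.1087]
ee_rot: [-3.141, 0.003, 3.137]
force: [-4.7, 1.5, 16.0]
opening: 0.0174
grip_force: 81.8
[-4.68113201  1.53956806 16.03937994] [0.44878987 1.2648253  0.02887265]
```

View pics/c4.png

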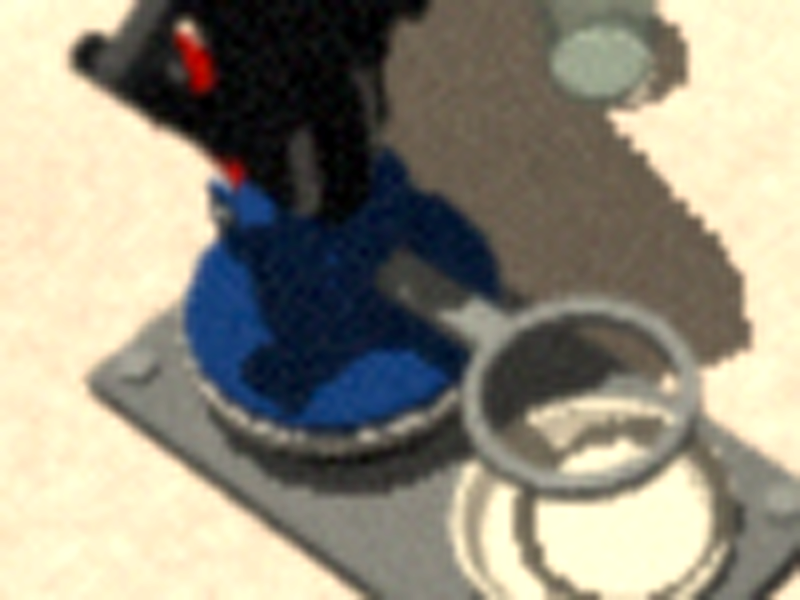

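The foot looks flush on the shoulder all round, with the ring over the dish. The rising stiffness (1.5 N/mm, equal to the spring's) says it is home. I'll press slightly more, then ease off to the head's own weight.

```bash
python3 -m inch '{"offset":[[0,0,0.1],[0,0,0.05],[0,0,0],[0,0,0]],"turn":[[0,0,0],[0,0,0],[0,0,0],[0,0,0]],"claw":[1,1,1,1]}' 80
python3 -m inch '{"offset":[[0,0,-0.2],[0,0,-0.2],[0,0,-0.2],[0,0,0],[0,0,0]],"turn":[[0,0,0],[0,0,0],[0,0,0],[0,0,0],[0,0,0]],"claw":[1,1,1,1,1]}' 80
python3 -m inch '{"offset":[[0,0,-0.1],[0,0,-0.1],[0,0,-0.1],[0,0,0],[0,0,0]],"turn":[[0,0,0],[0,0,0],[0,0,0],[0,0,0],[0,0,0]],"claw":[1,1,1,1,1]}' 80
```

```text
time: 13.05
position: [0.5252, -0.1583, 0.1073]
ee_rot: [-3.142, 0.003, 3.137]
force: [-5.7, 1.4, 17.9]
opening: 0.0173
grip_force: 82.1
time: 13.47
position: [0.5251, -0.1582, 0.1127]
ee_rot: [-3.141, 0.002, 3.137]
force: [-3.0, 1.4, 9.8]
opening: 0.0174
grip_force: 81.3
time: 13.88
position: [0.5251, -0.1582, 0.1153]
ee_rot: [-3.141, 0.002, 3.137]
force: [-2.4, 0.0, 5.4]
opening: 0.017
grip_force: 80.8
```

```bash
python3 -m inch '{"offset":[[0,0,-0.05],[0,0,0],[0,0,0]],"turn":[[0,0,0],[0,0,0],[0,0,0]],"claw":[1,1,1]}' 80
python3 -m inch '{"offset":[[0,0,-0.03],[0,0,0],[0,0,0]],"turn":[[0,0,0],[0,0,0],[0,0,0]],"claw":[1,1,1]}' 80
```

```text
time: 14.13
position: [0.5251, -0.1582, 0.1157]
ee_rot: [-3.141, 0.002, 3.138]
force: [-1.9, -0.2, 5.3]
opening: 0.0171
grip_force: 80.7
time: 14.38
position: [0.525, -0.1582, 0.1157]
ee_rot: [-3.141, 0.002, 3.138]
force: [-0.0, 0.0, 4.7]
opening: 0.0173
grip_force: 80.7
```

```bash
python3 -m inch '{"offset":[[0,0,0],[0,0,0],[0,0,0],[0,0,0],[0,0,0]],"turn":[[0,0,0],[0,0,0],[0,0,0],[0,0,0],[0,0,0]],"claw":[0.6,0.4,0.2,0.1,0]}' 20
python3 -m inch '{"offset":[[0,0,-0.5],[0,0,-1],[0,0,-2],[0,0,-2.5],[0,0,-2]],"turn":[[0,0,0],[0,0,0],[0,0,0],[0,0,0],[0,0,0]],"claw":[0,0,0,0,0]}' 
python3 -m inch '{"offset":[[1.5,0,0],[3,0,0],[3,0,0],[0,0,0],[0,0,0]],"turn":[[0,0,0],[0,0,0],[0,0,0],[0,0,0],[0,0,0]],"claw":[1,1,1,1,1]}' 
python3 -c "
from m import *
s=ctrl.sense();print(s['force'],s['position'])
S=cam('scene');W=cam('wrist');z=lambda c,x,y,w=100,h=75:cv2.convertScaleAbs(cv2.resize(c['frame'][y:y+h,x:x+w,::-1],(400,300),interpolation=cv2.INTER_CUBIC),alpha=1.8)
cv2.imwrite('pics/c5.png',np.hstack([z(S,175,195),z(W,0,0,560,420)]));print(W['T'].round(3).tolist())"
```

```text
time: 14.8
position: [0.5242, -0.1579, 0.1149]
ee_rot: [-3.142, -0.0, 3.138]
force: [0.1, -0.3, 0.4]
opening: 0.0425
grip_force: 0.0
time: 15.22
position: [0.5244, -0.1582, 0.1974]
ee_rot: [-3.141, 0.001, 3.137]
force: [0.7, -0.2, 0.2]
opening: 0.0426
grip_force: 0.0
time: 15.63
position: [0.4484, -0.1579, 0.1963]
ee_rot: [3.141, 0.002, 3.136]
force: [0.3, -0.3, 0.1]
opening: -0.0002
grip_force: 0.0
[ 0.27772127 -0.34920604  0.11718945] [ 0.44842605 -0.15790179  0.19629507]
[[0.005, 0.947, 0.32, 0.368], [1.0, -0.005, -0.002, -0.158], [-0.001, 0.32, -0.947, 0.34], [0.0, 0.0, 0.0, 1.0]]
```

View pics/c5.png

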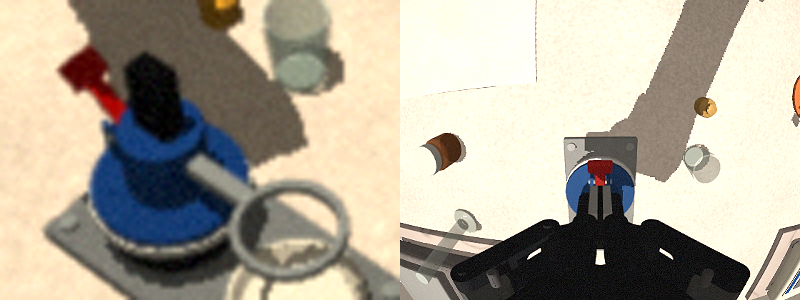

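The head stands on its own, seated with the lever up (scene crop 85,70; wrist ~279,238). Fingers are shut and clear. I'll check the pad position in two views.

```bash
cat > pad.py <<'E'
from m import *
def red(c,box):
    h=cv2.cvtColor(c['frame'],cv2.COLOR_RGB2HSV);m=cv2.inRange(h,(0,130,50),(8,255,255))|cv2.inRange(h,(172,130,50),(180,255,255))
    k=np.zeros_like(m);x0,y0,x1,y1=box;k[y0:y1,x0:x1]=m[y0:y1,x0:x1];return k
E
python3 - <<'E'
from pad import *
S,W=cam('scene'),cam('wrist')
ks=red(S,(183,200,212,230));kw=red(W,(255,210,305,265))
for k in(ks,kw):
    print(cv2.boundingRect(k),[(r,np.flatnonzero(k[r]).min(),np.flatnonzero(k[r]).max()) for r in range(420) if k[r].any()][::2])
E
```

```text
(190, 206, 16, 20) [(206, np.int64(197), np.int64(197)), (208, np.int64(195), np.int64(199)), (210, np.int64(192), np.int64(192)), (212, np.int64(190), np.int64(201)), (214, np.int64(191), np.int64(200)), (216, np.int64(193), np.int64(202)), (218, np.int64(198), np.int64(201)), (220, np.int64(200), np.int64(205)), (222, np.int64(201), np.int64(205)), (224, np.int64(203), np.int64(204))]
(262, 224, 36, 36) [(224, np.int64(263), np.int64(296)), (226, np.int64(263), np.int64(297)), (228, np.int64(262), np.int64(296)), (230, np.int64(262), np.int64(296)), (232, np.int64(263), np.int64(296)), (234, np.int64(263), np.int64(296)), (236, np.int64(263), np.int64(296)), (238, np.int64(263), np.int64(296)), (240, np.int64(264), np.int64(295)), (242, np.int64(272), np.int64(293)), (244, np.int64(272), np.int64(286)), (246, np.int64(272), np.int64(286)), (248, np.int64(272), np.int64(286)), (250, np.int64(273), np.int64(286)), (252, np.int64(273), np.int64(286)), (254, np.int64(273), np.int64(286)), (256, np.int64(273), np.int64(286)), (258, np.int64(273), np.int64(285))]
```

```bash
python3 -m inch '{"offset":[[-0.6,0,0.7],[0,0,1.5],[0,0,1.5],[0,0,1],[0,0,0]],"turn":[[0,0,0],[0,0,0],[0,0,0],[0,0,0],[0,0,0]],"claw":[1,1,1,1,1]}'
```

```text
time: 16.25
position: [0.4544, -0.1572, 0.1456]
ee_rot: [3.141, -0.004, 3.138]
force: [0.4, 0.5, 0.3]
opening: 0.0002
grip_force: 0.0
```

Run:
```python
from pad import *
S,W=cam('scene'),cam('wrist')
ks=red(S,(183,200,212,230));kw=red(W,(230,150,330,300))
print(cv2.boundingRect(ks),cv2.boundingRect(kw))
W1=dict(W);W1['T']=np.array([[0.005,.947,.32,.368],[1,-.005,-.002,-.158],[-.001,.32,-.947,.34],[0,0,0,1]])
for s in((196,212.5),(195.5,211)):print('pad',tri((S,*s),(W1,279.5,232)))
print('outer',[plane(W1,279.5,224,z).round(4) for z in(.1,.127)],'lever root',plane(W1,279.5,259,.085))
print('now W',W['T'][:3,3].round(3), [(r,np.flatnonzero(kw[r]).min(),np.flatnonzero(kw[r]).max()) for r in range(420) if kw[r].any()][::3])
```

```text
(190, 207, 15, 19) (257, 247, 44, 21)
pad (array([ 0.46258291, -0.15830074,  0.10997115]), np.float64(0.0006434173200228187))
pad (array([ 0.46111132, -0.15805055,  0.11386422]), np.float64(0.0009053681755663628))
outer [array([ 0.4595, -0.1589,  0.1   ]), array([ 0.4492, -0.1588,  0.127 ])] lever root [ 0.49817532 -0.15912493  0.085     ]
now W [ 0.374 -0.158  0.291] [(247, np.int64(259), np.int64(299)), (250, np.int64(258), np.int64(300)), (253, np.int64(257), np.int64(300)), (256, np.int64(258), np.int64(300)), (259, np.int64(258), np.int64(300)), (262, np.int64(259), np.int64(299)), (265, np.int64(259), np.int64(299))]
```

```bash
python3 -m inch '{"offset":[[0,0,0.4],[0,0,0.4],[0,0,0.4],[0,0,0.2],[0,0,0]],"turn":[[0,0,0],[0,0,0],[0,0,0],[0,0,0],[0,0,0]],"claw":[1,1,1,1,1]}'
python3 -m inch '{"offset":[[0,0,0.1],[0,0,0.1],[0,0,0.1],[0,0,0.1],[0,0,0]],"turn":[[0,0,0],[0,0,0],[0,0,0],[0,0,0],[0,0,0]],"claw":[1,1,1,1,1]}'
python3 -m inch '{"offset":[[0,0,0.1],[0,0,0.1],[0,0,0.1],[0,0,0.1],[0,0,0]],"turn":[[0,0,0],[0,0,0],[0,0,0],[0,0,0],[0,0,0]],"claw":[1,1,1,1,1]}'
```

```text
time: 16.77
position: [0.455, -0.1576, 0.1337]
ee_rot: [3.141, -0.001, 3.138]
force: [0.4, 0.5, 0.5]
opening: 0.0
grip_force: 0.0
time: 17.18
position: [0.4552, -0.1576, 0.13]
ee_rot: [3.142, -0.0, 3.138]
force: [-0.2, 0.5, -0.1]
opening: 0.0
grip_force: 0.0
time: 17.6
position: [0.4551, -0.1576, 0.1259]
ee_rot: [3.142, -0.0, 3.138]
force: [-0.3, 0.5, 0.5]
opening: 0.0002
grip_force: 0.0
```

```bash
python3 -m inch '{"offset":[[0,0,0.1],[0,0,0.1],[0,0,0.1],[0,0,0.1],[0,0,0]],"turn":[[0,0,0],[0,0,0],[0,0,0],[0,0,0],[0,0,0]],"claw":[1,1,1,1,1]}'
python3 -m inch '{"offset":[[0.03,0,0.1],[0.03,0,0.1],[0.03,0,0.1],[0.03,0,0.1],[0,0,0]],"turn":[[0,0,0],[0,0,0],[0,0,0],[0,0,0],[0,0,0]],"claw":[1,1,1,1,1]}'
python3 -m inch '{"offset":[[0.03,0,0.1],[0.03,0,0.1],[0.03,0,0.1],[0.03,0,0.1],[0,0,0]],"turn":[[0,0,0],[0,0,0],[0,0,0],[0,0,0],[0,0,0]],"claw":[1,1,1,1,1]}'
```

```text
time: 18.02
position: [0.4551, -0.1576, 0.122]
ee_rot: [3.141, -0.0, 3.138]
force: [-0.4, 0.9, 2.8]
opening: -0.0003
grip_force: 1.2
time: 18.43
position: [0.4542, -0.1576, 0.1183]
ee_rot: [3.141, 0.0, 3.138]
force: [-1.3, 0.7, 5.5]
opening: 0.0001
grip_force: 3.2
time: 18.85
position: [0.4519, -0.1575, 0.1141]
ee_rot: [3.141, -0.002, 3.137]
force: [-3.7, 0.8, 8.1]
opening: -0.0003
grip_force: 4.2
```

```bash
python3 -m inch '{"offset":[[0.05,0,0.1],[0.05,0,0.1],[0.03,0,0.1],[0.03,0,0.1],[0,0,0]],"turn":[[0,0,0],[0,0,0],[0,0,0],[0,0,0],[0,0,0]],"claw":[1,1,1,1,1]}'
python3 -m inch '{"offset":[[0.03,0,0.1],[0.03,0,0.1],[0.03,0,0.1],[0.03,0,0.1],[0,0,0]],"turn":[[0,0,0],[0,0,0],[0,0,0],[0,0,0],[0,0,0]],"claw":[1,1,1,1,1]}'
python3 - <<'E'
from pad import *
S,W=cam('scene'),cam('wrist')
z=lambda c,x,y,w=100,h=75:cv2.convertScaleAbs(cv2.resize(c['frame'][y:y+h,x:x+w,::-1],(400,300),interpolation=cv2.INTER_CUBIC),alpha=1.8)
cv2.imwrite('pics/c6.png',np.hstack([z(S,165,195),z(W,180,180,240,180)]))
E
```

```text
time: 19.27
position: [0.4492, -0.1575, 0.1098]
ee_rot: [3.141, -0.004, 3.137]
force: [-6.5, 1.9, 9.0]
opening: 0.0001
grip_force: 4.5
time: 19.68
position: [0.448, -0.1576, 0.1057]
ee_rot: [3.141, -0.004, 3.137]
force: [-5.0, -0.4, 6.2]
opening: -0.0
grip_force: 3.4
```

View pics/c6.png

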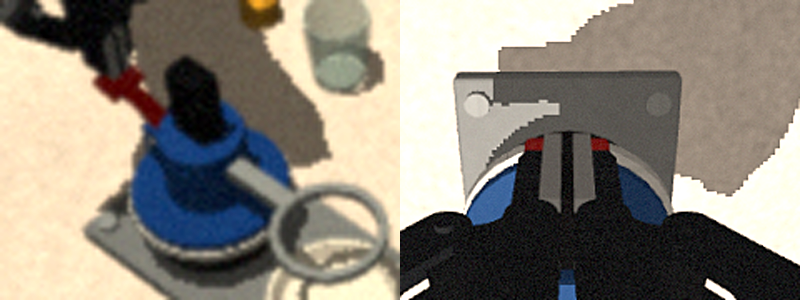

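The lever is about half down and the fingertips are on the pad (wrist crop 567,143). The foot still looks flush, so I'll keep going.

```bash
python3 -m inch '{"offset":[[0.02,0,0.1],[0.02,0,0.1],[0,0,0.1],[0,0,0.1],[0,0,0]],"turn":[[0,0,0],[0,0,0],[0,0,0],[0,0,0],[0,0,0]],"claw":[1,1,1,1,1]}'
python3 -m inch '{"offset":[[0,0,0.1],[0,0,0.1],[0,0,0.1],[0,0,0.1],[0,0,0]],"turn":[[0,0,0],[0,0,0],[0,0,0],[0,0,0],[0,0,0]],"claw":[1,1,1,1,1]}'
python3 -m inch '{"offset":[[0,0,0.1],[0,0,0.1],[0,0,0.1],[0,0,0],[0,0,0]],"turn":[[0,0,0],[0,0,0],[0,0,0],[0,0,0],[0,0,0]],"claw":[1,1,1,1,1]}'
```

```text
time: 20.2
position: [0.448, -0.1577, 0.1017]
ee_rot: [3.141, -0.003, 3.137]
force: [-5.0, 0.3, 5.4]
opening: 0.0002
grip_force: 2.9
time: 20.62
position: [0.4483, -0.1577, 0.0977]
ee_rot: [3.141, -0.002, 3.137]
force: [-5.0, -0.6, 5.1]
opening: -0.0003
grip_force: 2.5
time: 21.03
position: [0.4496, -0.1577, 0.0951]
ee_rot: [-3.142, -0.0, 3.138]
force: [-2.2, 0.8, 4.1]
opening: 0.0001
grip_force: 1.9
```

```bash
python3 -m inch '{"offset":[[0,0,0.1],[0,0,0.1],[0,0,0],[0,0,0]],"turn":[[0,0,0],[0,0,0],[0,0,0],[0,0,0]],"claw":[1,1,1,1]}'
python3 -m inch '{"offset":[[0,0,0.1],[0,0,0.1],[0,0,0],[0,0,0]],"turn":[[0,0,0],[0,0,0],[0,0,0],[0,0,0]],"claw":[1,1,1,1]}'
```

```text
time: 21.37
position: [0.4496, -0.1577, 0.093]
ee_rot: [-3.142, -0.0, 3.138]
force: [-2.9, -0.7, 3.6]
opening: -0.0
grip_force: 2.0
time: 21.7
position: [0.4495, -0.1577, 0.091]
ee_rot: [3.142, -0.0, 3.138]
force: [-3.5, 0.3, 4.6]
opening: -0.0003
grip_force: 2.1
```

```bash
python3 -m inch '{"offset":[[0,0,0.1],[0,0,0.1],[0,0,0],[0,0,0]],"turn":[[0,0,0],[0,0,0],[0,0,0],[0,0,0]],"claw":[1,1,1,1]}'
python3 -m inch '{"offset":[[0,0,0.1],[0,0,0],[0,0,0]],"turn":[[0,0,0],[0,0,0],[0,0,0]],"claw":[1,1,1]}'
```

```text
time: 22.03
position: [0.4496, -0.1576, 0.0891]
ee_rot: [3.142, -0.0, 3.138]
force: [-3.6, -0.3, 5.7]
opening: -0.0002
grip_force: 2.9
time: 22.28
position: [0.4495, -0.1577, 0.0882]
ee_rot: [3.142, -0.0, 3.138]
force: [-4.6, -0.5, 7.2]
opening: -0.0004
grip_force: 3.6
```

```bash
python3 -m inch '{"offset":[[0,0,0.1],[0,0,0.1],[0,0,0],[0,0,0]],"turn":[[0,0,0],[0,0,0],[0,0,0],[0,0,0]],"claw":[1,1,1,1]}'
python3 -m inch '{"offset":[[0,0,0.1],[0,0,0.1],[0,0,0],[0,0,0]],"turn":[[0,0,0],[0,0,0],[0,0,0],[0,0,0]],"claw":[1,1,1,1]}'
```

```text
time: 22.62
position: [0.4495, -0.1577, 0.0863]
ee_rot: [3.141, -0.0, 3.138]
force: [-4.5, -0.6, 9.2]
opening: -0.0002
grip_force: 4.9
time: 22.95
position: [0.4495, -0.1577, 0.0845]
ee_rot: [3.141, -0.0, 3.137]
force: [-7.0, 0.9, 12.3]
opening: 0.0001
grip_force: 6.2
```

The force rises at the spring's rate, so the lever is on its stop. I'll retreat and check the pad height numerically, as my picture views are used up.

```bash
python3 -m inch '{"offset":[[0,0,-0.5],[0,0,-1],[0,0,-2.5],[0,0,-3],[0,0,-3]],"turn":[[0,0,0],[0,0,0],[0,0,0],[0,0,0],[0,0,0]],"claw":[1,1,1,1,1]}'
python3 -m inch '{"offset":[[2,0,-1],[3,0,0],[3,0,0],[1,0,0],[0,0,0]],"turn":[[0,0,0],[0,0,0],[0,0,0],[0,0,0],[0,0,0]],"claw":[1,1,1,1,1]}'
python3 -m inch '{"offset":[[0,0,0],[0,0,0],[0,0,0]],"turn":[[0,0,0],[0,0,0],[0,0,0]],"claw":[1,1,1]}'
python3 - <<'E'
from pad import *
S,W=cam('scene'),cam('wrist')
ks=red(S,(165,200,225,250));kw=red(W,(200,150,360,420))
for k in(ks,kw):
    print(cv2.boundingRect(k),[(r,int(np.flatnonzero(k[r]).min()),int(np.flatnonzero(k[r]).max())) for r in range(420) if k[r].any()][::2])
# predicted pixels for lever down / up / head points
def proj(c,p):
    q=np.linalg.inv(c['T'])@np.r_[p,1];f=210/np.tan(np.radians(c['fovy']/2))
    if c['fish']:
        r=np.hypot(*q[:2]);t=np.arctan2(r,q[2]);return np.round([c['cx']+f*t*q[0]/r,c['cy']+f*t*q[1]/r],1)
    return np.round([c['cx']+f*q[0]/q[2],c['cy']+f*q[1]/q[2]],1)
for n,p in(('down ctr',(.451,-.158,.0915)),('down outer',(.441,-.158,.0915)),('down inner',(.461,-.158,.0915)),('up ctr',(.468,-.158,.120)),('ring',(.625,-.1585,.096)),('stemtop',(.525,-.158,.157))):
    print(n,proj(S,np.array(p)),proj(W,np.array(p)))
E
```

```text
time: 23.37
position: [0.4499, -0.1575, 0.1854]
ee_rot: [-3.141, 0.0, 3.138]
force: [0.5, -0.8, 0.2]
opening: 0.0002
grip_force: 0.0
time: 23.78
position: [0.358, -0.1573, 0.1946]
ee_rot: [3.141, 0.001, 3.136]
force: [-0.9, -0.3, -0.1]
opening: 0.0001
grip_force: 0.0
time: 24.03
position: [0.361, -0.1573, 0.1942]
ee_rot: [-3.141, 0.001, 3.138]
force: [1.2, -0.2, -0.6]
opening: -0.0002
grip_force: 0.0
(188, 212, 18, 14) [(212, 194, 196), (214, 191, 199), (216, 189, 200), (218, 188, 201), (220, 190, 204), (222, 197, 205), (224, 201, 204)]
(0, 0, 0, 0) []
down ctr [193.7 215.5] [280.7 304. ]
down outer [190.9 213.6] [280.6 294.9]
down inner [196.6 217.4] [280.7 312.7]
up ctr [196.8 210.7] [280.8 338.1]
ring [246.8 250.2] [280.7 418.1]
stemtop [211.9 211.1] [281.  410.3]
```

```bash
python3 -m inch '{"offset":[[-1,0,-2],[-2.5,0,-2],[-3.5,0,-2],[-3.5,0,0],[-3,0,0]],"turn":[[0,0,0],[0,0,0],[0,0,0],[0,0,0],[0,0,0]],"claw":[1,1,1,1,1]}'
python3 -m inch '{"offset":[[-0.5,0,0],[0,0,0],[0,0,0],[0,0,0]],"turn":[[0,0,0],[0,0,0],[0,0,0],[0,0,0]],"claw":[1,1,1,1]}'
python3 - <<'E'
from pad import *
S,W=cam('scene'),cam('wrist')
kw=red(W,(200,60,360,320));x,y,w,h=cv2.boundingRect(kw)
R=[(r,int(np.flatnonzero(kw[r]).min()),int(np.flatnonzero(kw[r]).max())) for r in range(420) if kw[r].any()];print(R[::2])
wide=[r for r in R if r[2]-r[1]>.85*w];o,i=wide[0][0]-.5,wide[-1][0]+.5;print('pad rows',o,i,'w',w)
for z in(.0915,.12):print(z,'outer',plane(W,279.5,o,z)[0].round(4),'inner',plane(W,279.5,i,z)[0].round(4),'width',plane(W,x-.5,(o+i)/2,z)[1]-plane(W,x+w-.5,(o+i)/2,z)[1])
for s in((194.5,216.5),(194.5,217.5)):print(tri((S,*s),(W,x+w/2-.5,(o+i)/2)))
h=cv2.cvtColor(W['frame'],cv2.COLOR_RGB2HSV);p=np.array([.525,-.158])
b=cont(cv2.inRange(h,(100,90,15),(130,255,255)),130,60,430,300)
for z in(.056,.06,.064):print('foot',z,circ([plane(W,*q,z)[:2] for q in b if q[1]<y+60],.048))
E
```

```text
time: 24.55
position: [0.498, -0.1576, 0.2552]
ee_rot: [-3.141, 0.003, 3.138]
force: [0.1, -0.3, -1.0]
opening: -0.0002
grip_force: 0.0
time: 24.88
position: [0.4984, -0.1581, 0.2537]
ee_rot: [3.141, -0.001, 3.137]
force: [-0.5, 0.3, 0.8]
opening: 0.0004
grip_force: 0.0
[(131, 280, 291), (133, 267, 293), (135, 267, 293), (137, 267, 293), (139, 267, 293), (141, 267, 293), (143, 267, 293), (145, 267, 293), (147, 267, 293), (149, 267, 293), (151, 268, 293), (153, 274, 286), (155, 274, 286), (157, 274, 286), (159, 274, 286), (161, 275, 285), (163, 274, 286), (165, 274, 286), (167, 274, 286), (169, 274, 286), (171, 274, 286), (173, 274, 286), (175, 274, 286), (177, 274, 286), (179, 274, 286), (181, 274, 285), (183, 276, 285)]
pad rows 131.5 151.5 w 27
0.0915 outer 0.4405 inner 0.4596 width -0.025446714904706902
0.12 outer 0.4383 inner 0.4557 width -0.023083638774949455
(array([ 0.45105448, -0.1578622 ,  0.08734767]), np.float64(0.0010894661105564703))
(array([ 0.45120425, -0.15817923,  0.08424029]), np.float64(0.0007235265326548525))
foot 0.056 (array([ 0.5251, -0.1591]), 0.00017)
foot 0.06 (array([ 0.5245, -0.1591]), 0.00026)
foot 0.064 (array([ 0.5239, -0.1591]), 0.00038)
```

Seen from above, the pad spans x = 0.4405 to 0.4596. That is the level, fully-down position (0.441 to 0.461), and the foot is on the shoulder axis.

```bash
python3 -c "
from plant import ctrl
print(ctrl.sign_off())"
```

```text
the job is handed in; nothing more can be done
None
```

The job is handed in at about 25 s: the blue head is seated on the ball with its ring over the dish, the latch was then pressed fully down, the estimated load stayed below 30 N (about 24 N on the post, 14 N on the lever), and the robot is clear; the final check was by measurement only, as my 10 picture views were used up.

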